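# Open the bench extraction damper fully and start its fan

## Task

Put the bench extraction on: with the fingertips, push the damper lever on the extraction inlet along its slot from shut, past the click at half open, to its second stop, fully open, without forcing it. Then press the button on the fan switch box fully down and let it come up again. Nothing is to be gripped or lifted; leave the bottle, the beaker and the test-tube rack standing where they are.

Things in the scene. Friction and masses are not known exactly. Their poses are not given: they have to be found in the camera images.
- extractor: White metal extraction inlet fixed to the bench, left or right, turned up to 0.5 rad: a box 150 (own x) x 210 (own y) x 70 mm high, a steel duct collar 68 mm wide standing 30 mm out of its +x side, a barred window in its top that the damper plate uncovers. Origin: centre of the underside, z up. The grey lever stands in a slot along own y, near the -x side of the top.
- lever (a joint): Lever travel along the extractor's own +y, m: 0 shut (start), 0.040 click at half open, 0.080 second stop, fully open, end of the slot. Sprung stops hold it at all three: leaving one takes 7 to 9 N at first, less with each mm; past 0.024 it runs on to 0.040 by itself, past 0.064 on to 0.080; left short of 0.016 or 0.056 it springs back. Over 0.074 is fully open. Load it with 60 N at most.
- lever_handle (a point): Middle of the lever's grey upright handle, a flat-sided block 28 (extractor x) x 14 (extractor y, the way it slides) x 52 mm high; at the extractor's x = -0.045, y = -0.040 + joint value, z = 0.110. The handle spans 82 to 134 mm above the bench; the box's top is at 70 mm, clear all round the handle. Axes as the extractor's.
- switchbox: Grey fan switch box fixed to the bench, 100 (own x) x 90 x 50 mm high, with one round white push button in a dark housing on top and a small pale lamp dome beside it. Origin at the centre of its underside, z up. It stands on the other side of the bench from the extractor.
- fan_button (a joint): Travel of the push button, m: 0 up, 0.006 fully down (5 N); it springs back up. More than 0.0045 counts as pressed.
- fan_button_top (a point): Centre of the top face of the round button (32 mm diameter), which is pressed straight down; it lies on the switch box's x = -0.010, y = 0. The point moves down with the button.
- bottle: Amber glass bottle with a black cap, 56 mm diameter, 120 mm high, standing loose. Origin at the centre of its underside.
- beaker: Clear open glass beaker, 60 mm wide, 85 mm high, standing loose. Origin at the centre of its underside.
- rack: Light wooden test-tube rack, 70 (own x) x 150 (own y) mm, with stoppered tubes up to 116 mm high, standing loose. Origin at the centre of its underside.
Things that resemble listed ones, but are neither listed nor needed, are in the scene too. What is shaped like the beaker but blue or purple is not meant.

How it is judged (in metres and radians):
On the way, in this order (a step that is already met when the one before it is completed fails the run):
1. the lever stands at its second stop, fully open (value of joint lever above 0.074 m), for 0.3 s.
2. the fan button is fully pressed (value of joint fan_button above 0.0045 m), for 0.04 s.
At the end, for the whole second after the job is handed in: The lever rests fully open (beyond 74 mm of its 80 mm travel), the button has been pressed after that (beyond 4.5 of 6 mm) and is up again, and bottle, beaker and rack stand within 20 mm of where they were, tilted less than 0.35 rad (value of joint lever above 0.074 m and velocity of joint lever between -0.01 and 0.01 m/s and value of joint fan_button below 0.0015 m and not (distance of bottle from where it was at the start of the episode above 0.02 m or angle between bottle's own z axis and vertical above 0.35 rad) and not (distance of beaker from where it was at the start of the episode above 0.02 m or angle between beaker's own z axis and vertical above 0.35 rad) and not (distance of rack from where it was at the start of the episode above 0.02 m or angle between rack's own z axis and vertical above 0.35 rad)); the robot touches nothing.
It fails at once if the fan button is pressed before the damper is fully open (value of joint fan_button above 0.003 m and value of joint lever below 0.07 m).
It fails at once if the lever is forced or gripped hard (over 60 N) (contact force between the fingers and lever above 60 N).
It fails at once if the bottle is shifted, lifted or tipped (distance of bottle from where it was at the start of the episode above 0.02 m or angle between bottle's own z axis and vertical above 0.35 rad).
It fails at once if the beaker is shifted, lifted or tipped (distance of beaker from where it was at the start of the episode above 0.02 m or angle between beaker's own z axis and vertical above 0.35 rad).
It fails at once if the rack is shifted, lifted or tipped (distance of rack from where it was at the start of the episode above 0.02 m or angle between rack's own z axis and vertical above 0.35 rad).
It also fails if it takes over 50 s, if anything falls off the work surface, if the arm or the gripper's body presses on something with over 40 N, if the wrist force passes 120 N, or if a joint passes its speed limit or range.

## Robot

A 6-joint arm with a two-finger parallel gripper is mounted at the origin on the work surface. World frame = base frame: x ahead of the robot, y to its left, z up, the work surface at z = 0. Lengths are in m, angles in degrees, forces in N, time in s.
With the tool pointing down it reaches from about 0.375 to 0.75 m from the base axis. Payload 9 kg.
Tool frame: the origin (TCP) lies where the fingers leave the gripper's body, on its centre line; the fingertips stand 73 mm ahead of it and the grasp point (between the pads) lies 54 mm ahead of it (robot.tip_reach is the distance from the TCP to the fingertips, in m); z points along the fingers, y is the direction in which the jaws open and shut (so a half turn about z gives the same grasp; the last joint's range is limited). The gripper opens to 85 mm and grips with 20 to 120 N. Pads are 22 mm wide; open, the fingers measure 114 mm over their backs; the gripper's body (76 mm by 85 mm) begins 54 mm behind the grasp point. The pads swing forward as they close: fully open they stand 13 mm farther back than shut.
Start: joints at [62.126, 5.964, 5.575, 89.605, 0, 77.527], TCP at [0.159, 0.578, 0.304] pointing down, gripper open.
Joint ranges: [-171.21, 171.21], [-48.23, 106.86], [-62.78, 66.21], [-105.2, 120.99], [-86.42, 89.51], [-180, 180]. Speed limits (degrees/s): [127.2, 127.2, 147.25, 180, 180, 180].

## Interface

Orientations are given as [roll, pitch, yaw] about the fixed x, y, z axes, in that order (R = Rz(yaw) Ry(pitch) Rx(roll)).
In Python, from plant import robot gives the robot as it stands. Calls block until the motion is done:
- robot.move_pose(position, orientation): joint-space move of the TCP to a pose.
- robot.line_to(position, vel=0.15, rotation=None, guard=None): straight line of the TCP; rotation=None keeps the orientation; vel is the mean speed in m/s. With guard (N) it stops when the force on the tool has changed by that much, and returns True; else False.
- robot.goto_joints(angles): joint-space move.
- robot.set_gripper(opening): finger opening in m; the grip force is fixed at half the most; returns when the fingers have stopped.
- robot.pause(seconds).
- robot.ik(position, orientation): joint angles nearest the present ones, or None.
- robot.observe(): the state.
- robot.grab_frame(name): name is "side" or "top" or "wrist"; returns the picture (420x560x3 uint8, blue, green, red); there is no depth.
- robot.get_calibration(name): a dict with "vertical_fov" (degrees; the focal length in pixels is half the picture's height over the tangent of half this angle, whatever the lens; pixels are square), "cx", "cy" (the principal point, pixels), "k1" (the pictures are not rectified: a ray, as slopes to the right and down, at radius r is drawn at 1 + k1 r^2 times it, then the intrinsics apply), "rvec" (rotation vector, rad) and "tvec" (3), from world to camera coordinates, as OpenCV has them. Camera axes: x right, y down, z forward; pixel columns grow to the right and rows downward; lengths in m; the calibration is good to about 2 mm. A picture is of the moment at which its call begins: read the wrist's pose just before it. get_calibration takes no time and is no camera call; for the wrist camera it gives the pose at the moment of the call.
A pose or a line that the arm cannot do raises robot.IKError and nothing moves.
- robot.job_done(): hands the job in, once; it reports no verdict.
The state is a dict: "time": time; "q": joint angles; "qvel": joint speeds; "joint_torque": joint torques, N m; "tool_pos": TCP position; "tcp_rot": TCP orientation; "ft_force": force on the tool from outside, world axes, zero at the start; "torque": the same for the moment, N m; "gripper_width": finger opening in m.
Only numpy, scipy, OpenCV 4.12 (cv2) and the standard library are available. Lean on these libraries where they do the work, as an engineer would, in place of code of your own. Each camera call takes 0.05 s, during which the arm holds its last target.

## Working session

There is one attempt and no reset: what is moved stays moved. The work goes in short steps, each a Python script; the robot and the scene stay as the last script left them, time stands still between calls to the robot, and variables do not carry over. Pictures are saved under pics/ and viewed, and the job is handed in when it is done.

```bash
mkdir -p pics; ls; python3 - <<'E'
from plant import robot
import cv2
for n in("side","top","wrist"):
    c=robot.get_calibration(n);print(n,c)
    cv2.imwrite(f"pics/{n}0.png",robot.grab_frame(n))
s=robot.observe();print(s["time"],s["tool_pos"],s["tcp_rot"],s["gripper_width"],robot.tip_reach)
E
```

```text
pics
side {'vertical_fov': 57.04295527711407, 'cx': 279.07039941558793, 'cy': 214.10616407868164, 'k1': -0.06932772999881026, 'rvec': array([ 0.98424116, -2.31862749,  1.16994892]), 'tvec': array([0.41259371, 0.34560418, 0.43954174])}
top {'vertical_fov': 43.96066817355525, 'cx': 270.95365931002215, 'cy': 215.17849503910898, 'k1': -0.12767822769609824, 'rvec': array([ 2.16046954, -2.1810106 ,  0.05697536]), 'tvec': array([-0.01121235,  0.61978424,  1.269901  ])}
wrist {'vertical_fov': 66.49535435978751, 'cx': 276.0871789477357, 'cy': 212.5118181144877, 'k1': -0.06998416716404772, 'rvec': array([-2.28394447, -1.74085581, -0.27889785]), 'tvec': array([-0.5984774 , -0.04233273,  0.3809404 ])}
0.15 [0.15927791 0.57830653 0.30331298] [-1.79945485e+02 -1.11909356e-02  1.64595780e+02] 0.08527296188235968 0.0726
```

View pics/top0.png

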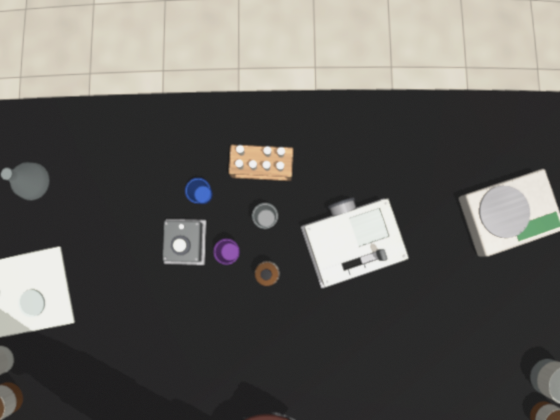

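View pics/side0.png

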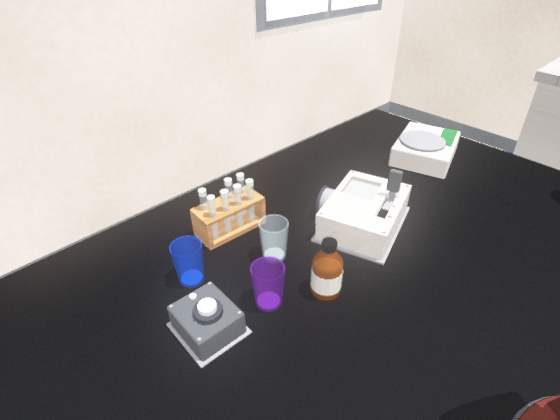

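View pics/wrist0.png

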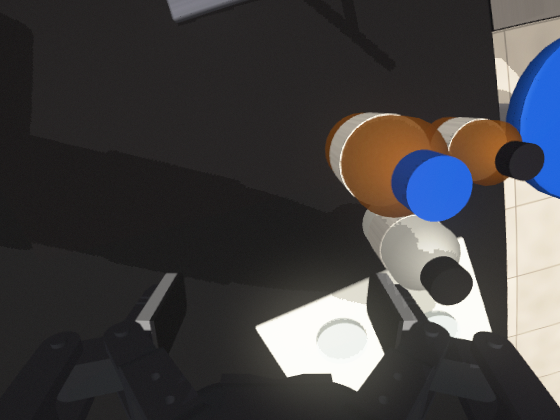

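Candidates: the lever handle is the dark block at top (381,255) on the white box with a duct collar. The hotplate at (505,210) and the balance at (35,300) are not it. The button is the white disc at (180,245) on the grey box, with the lamp dome at (181,227). The loose things are the bottle (267,273), clear beaker (265,215), rack (261,162), and the decoy beakers, blue (199,191) and purple (227,252). I'll check the choice in close crops.

```bash
python3 - <<'E'
import cv2
t=cv2.imread("pics/top0.png");s=cv2.imread("pics/side0.png")
cv2.imwrite("pics/c1.png",cv2.resize(t[185:300,290:420],None,fx=6,fy=5.2*6/5.2*0.86956,interpolation=cv2.INTER_CUBIC) if 0 else cv2.resize(t[190:290,290:420],None,fx=6,fy=6,interpolation=cv2.INTER_CUBIC))
cv2.imwrite("pics/c2.png",cv2.resize(t[210:280,155:255],None,fx=8,fy=8,interpolation=cv2.INTER_CUBIC))
cv2.imwrite("pics/c3.png",cv2.resize(s[160:260,300:430],None,fx=6,fy=6,interpolation=cv2.INTER_CUBIC))
cv2.imwrite("pics/c4.png",cv2.resize(s[275:365,160:260],None,fx=6,fy=6,interpolation=cv2.INTER_CUBIC))
E
```

```text
(no output)
```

View pics/c1.png

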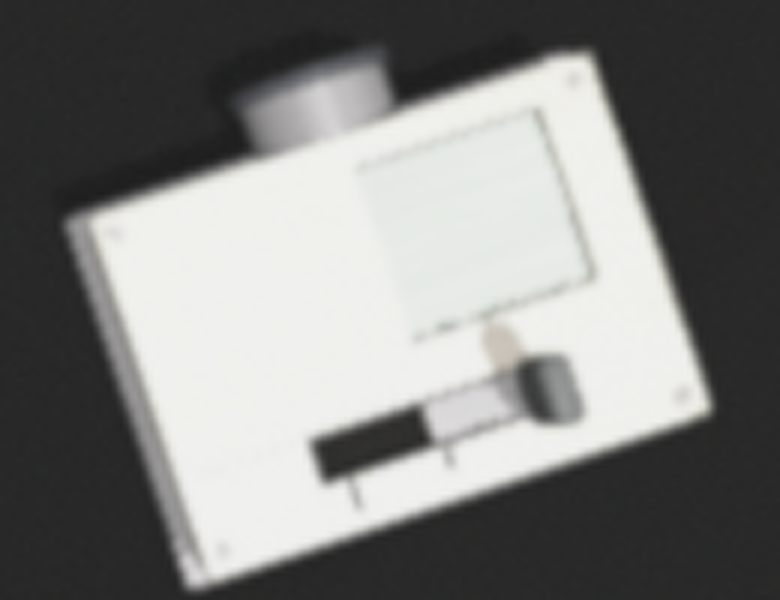

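View pics/c2.png

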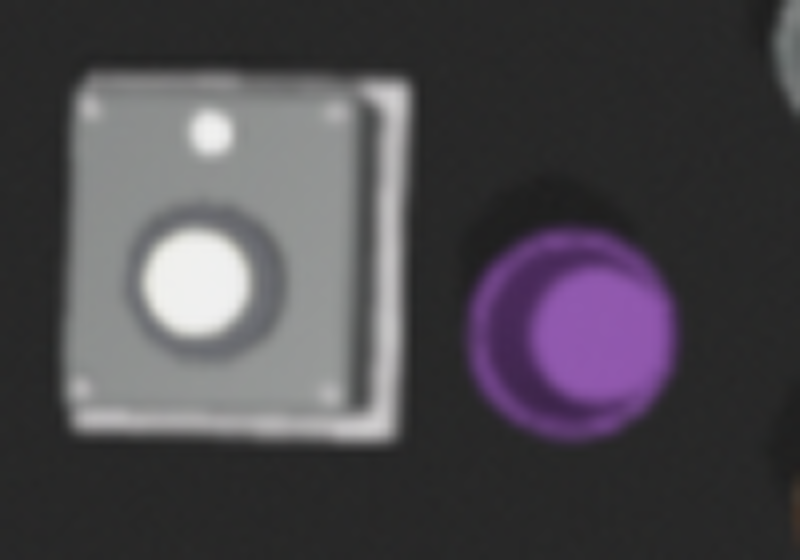

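View pics/c3.png

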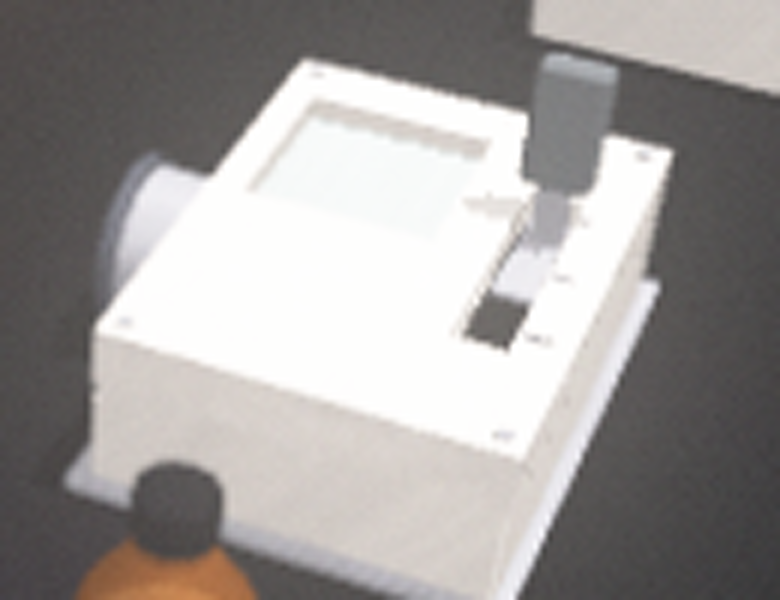

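View pics/c4.png

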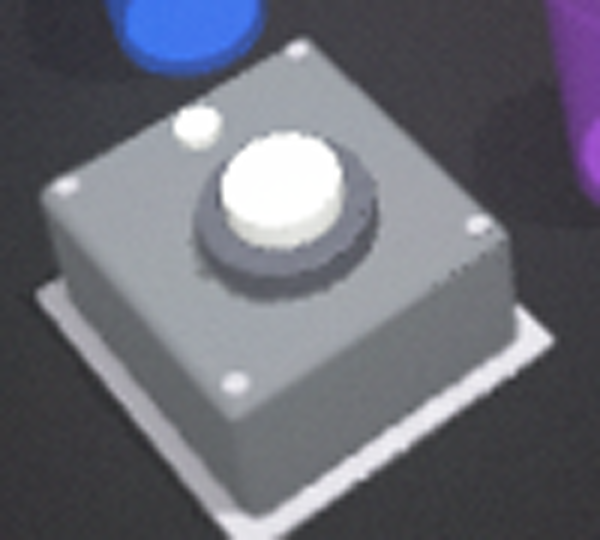

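```bash
cat > h.py <<'E'
import numpy as np,cv2
def proj(c,P):
    P=np.atleast_2d(P).astype(float);R=cv2.Rodrigues(np.array(c["rvec"]))[0]
    q=P@R.T+np.array(c["tvec"]);x=q[:,:2]/q[:,2:]
    f=210/np.tan(np.radians(c["vertical_fov"]/2))
    x=x*(1+c["k1"]*(x**2).sum(1,keepdims=True))
    return x*f+[c["cx"],c["cy"]]
def toW(p,x,y,th,):
    c,s=np.cos(th),np.sin(th);p=np.atleast_2d(p)
    return np.c_[x+c*p[:,0]-s*p[:,1],y+s*p[:,0]+c*p[:,1],p[:,2]]
E
python3 - <<'E'
from plant import robot
from h import *
from scipy.optimize import least_squares as L
T=robot.get_calibration("top");S=robot.get_calibration("side")
a=np.array
# order ++ , +-, --, -+
pts=a([[.075,.105,.07],[.075,-.105,.07],[-.075,-.105,.07],[-.075,.105,.07]])
t=a([[88,215],[595,52],[712,408],[205,580]])/6+[290,190]
s=a([[95,332],[308,60],[672,150],[527,457]])/6+[300,160]
f=lambda v:np.r_[proj(T,toW(pts,*v))-t,proj(S,toW(pts,*v))-s].ravel()
r=L(f,[.5,-.2,.3]);print(r.x,np.round(r.fun.reshape(-1,2),1))
ex=r.x
h=toW([[-.045,-.04,.134],[-.045,-.04,.110]],*ex);print(h, (proj(T,h)-[290,190])*6,(proj(S,h)-[300,160])*6)
f=lambda p:np.r_[proj(T,p)[0]-[179.5,245.25],proj(S,p)[0]-[207.2,304.7]]
b=L(f,[.4,.2,.06]);print("button",b.x,b.fun)
# switchbox corners
pt=a([[.05,.045,.05],[.05,-.045,.05],[-.05,-.045,.05],[-.05,.045,.05]])
t2=a([[80,95],[358,98],[350,408],[70,405]])/8+[155,210]
s2=a([[45,190],[305,40],[508,237],[237,415]])/6+[160,275]
f=lambda v:np.r_[proj(T,toW(pt,*v))-t2,proj(S,toW(pt,*v))-s2].ravel()
r=L(f,[.4,.2,0]);print("sb",r.x,np.round(r.fun.reshape(-1,2),1),toW([[-.01,0,.06]],*r.x))
# objects from top, base positions; bottle cap z .12, beaker rim, purple
def atz(u,z):
    return L(lambda p:proj(T,[p[0],p[1],z])[0]-u,[.4,0]).x
print("bottle cap",atz([267,273],.12),"beaker rim",atz([265,215.5],.085),"purple",atz([226,252],.085),"rack",atz([261,160],.1))
np.savez("f.npz",ex=ex,b=b.x,sb=r.x)
E
```

```text
[ 0.54861071 -0.22182353  0.30791868] [[ 0.2  0.6]
 [-1.5  0.4]
 [-0.8  0.5]
 [ 0.6 -0.3]
 [ 0.4 -1.3]
 [-0.1 -0.6]
 [ 0.4 -0.4]
 [-0.4 -0.6]]
[[ 0.51785026 -0.2735806   0.134     ]
 [ 0.51785026 -0.2735806   0.11      ]] [[560.65655038 390.74483773]
 [548.79169755 390.75194115]] [[582.71110989  58.45192954]
 [571.57793861 116.57290053]]
button [0.54648972 0.20358268 0.06957198] [-0.36377266 -0.28659855  0.30050308  0.02184549]
sb [ 0.55518674  0.20340107 -0.03105658] [[-1.5 -1.1]
 [-0.1 -0.7]
 [-0.3  1.5]
 [-1.7  0.9]
 [-1.3 -0.5]
 [ 0.8 -2. ]
 [ 2.1 -1.4]
 [-0.2  0.9]] [[0.54519156 0.20371158 0.06      ]]
bottle cap [ 0.47984797 -0.00920294] beaker rim [ 0.61431376 -0.00442715] purple [0.5287541  0.08848497] rack [0.74475849 0.00351311]
```

```bash
python3 - <<'E'
from plant import robot
from h import *
ex=np.load("f.npz")["ex"];th=np.degrees(ex[2])
robot.set_gripper(0.0);s=robot.observe();print(s["gripper_width"],robot.tip_reach,s["time"])
p=toW([[-.045,-.105,.30]],*ex)[0]
for z in(.3,.175):
  for yaw in(th+90,th-90):
    print(z,yaw,robot.ik([p[0],p[1],z],[180,0,yaw]))
E
```

```text
9.894284202737914e-05 0.0726 0.9167
0.3 107.64244090750375 [-43.77281952  11.91436917  11.68148427  89.76711509   0.
  28.58473957]
0.3 -72.35755909249625 [ -43.77281952   11.91436917   11.68148427   89.76711509    0.
 -151.41526043]
0.175 107.64244090750375 [-43.77281952  12.65692253  -0.4803303   76.86274717   0.
  28.58473957]
0.175 -72.35755909249625 [ -43.77281952   12.65692253   -0.4803303    76.86274717    0.
 -151.41526043]
```

```bash
python3 - <<'E'
from plant import robot
from h import *
ex=np.load("f.npz")["ex"];th=np.degrees(ex[2])
p=toW([[-.045,-.105,.25]],*ex)[0]
robot.move_pose(list(p),[180,0,th+90])
cv2.imwrite("pics/w1.png",robot.grab_frame("wrist"))
print(robot.line_to([p[0],p[1],.175],vel=.12,guard=10))
s=robot.observe();print(s["time"],s["tool_pos"],s["ft_force"])
a=robot.grab_frame("side");b=robot.grab_frame("top")
cv2.imwrite("pics/s1.png",np.hstack([cv2.resize(a[90:270,290:470],(400,400)),cv2.resize(b[150:300,280:430],(400,400))]))
E
```

```text
False
5.1917 [ 0.53782274 -0.33577774  0.17581776] [0.02598183 0.32731422 0.21711032]
```

View pics/s1.png

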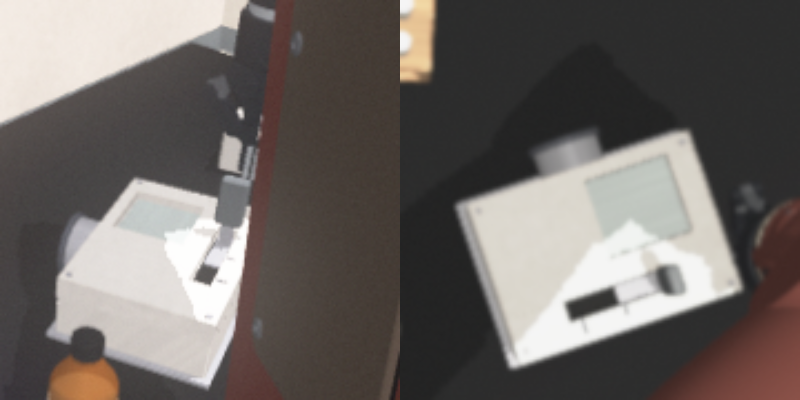

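View pics/w1.png

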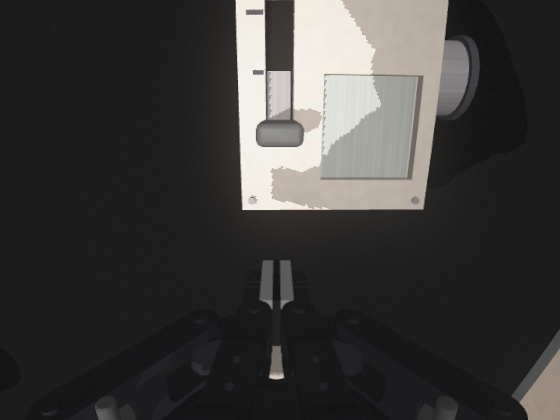

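Wrist view: the handle top at (280,134) lies straight ahead of the shut fingers (277,270) along the slot, so the push line is aligned.

```bash
python3 - <<'E'
from plant import robot
from h import *
ex=np.load("f.npz")["ex"]
for q in(-.006,.010,.020,.030,.045,.055,.066,.071):
    p=toW([[-.045,-.058+q,.175]],*ex)[0]
    g=robot.line_to(list(p),vel=.06 if q<0 else .03,guard=30)
    s=robot.observe();f=s["ft_force"];e=np.array(s["tool_pos"])[:2]-ex[:2];d=np.array([-np.sin(ex[2]),np.cos(ex[2])])
    print(q,g,round(s["time"],2),round(e@d+.058,4),np.round(f,1),round(float(np.array(f)[:2]@d),1))
    if g:break
cv2.imwrite("pics/w2.png",robot.grab_frame("wrist"))
b=robot.grab_frame("top");cv2.imwrite("pics/t2.png",cv2.resize(b[150:300,280:430],(600,600)))
E
```

```text
-0.006 False 6.12 -0.0062 [-0.4 -0.3  0.4] -0.2
0.01 False 6.81 0.0097 [ 2.  -4.1 -2.9] -4.6
0.02 False 7.29 0.0204 [0.4 0.2 0.2] 0.0
0.03 False 7.78 0.0302 [ 1.   0.1 -0.6] -0.2
0.045 False 8.43 0.0446 [ 1.2 -4.4 -3. ] -4.5
0.055 False 8.91 0.0552 [-0.7 -1.  -0.7] -0.7
0.066 False 9.43 0.0664 [ 0.1 -0.2  0.1] -0.3
0.071 False 9.74 0.0712 [0.4 0.2 0.5] 0.1
```

View pics/w2.png

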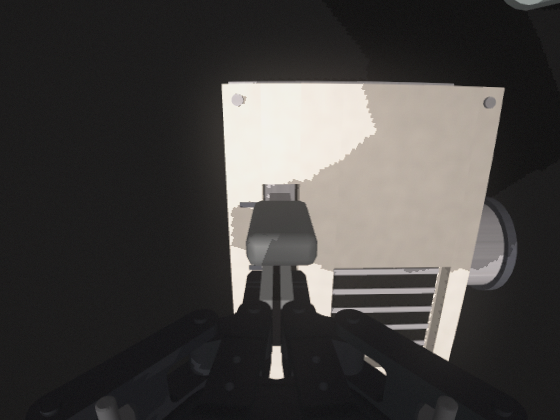

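View pics/t2.png

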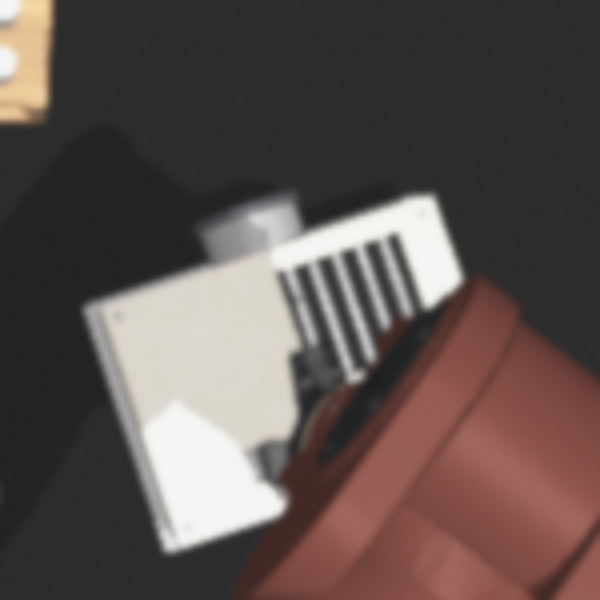

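The window bars are uncovered, and the force dropped away at both clicks. I'll back off, rise and check that the lever stays.

```bash
python3 - <<'E'
from plant import robot
from h import *
ex=np.load("f.npz")["ex"];th=np.degrees(ex[2])
p=toW([[-.045,-.058+.03,.175]],*ex)[0]
robot.line_to(list(p),vel=.1)
robot.line_to([p[0],p[1],.27],vel=.15)
bx=np.load("f.npz")["b"]
robot.move_pose([.546,.2036,.25],[180,0,90])
s=robot.observe();print(s["time"],s["tool_pos"],s["ft_force"])
b=robot.grab_frame("top");a=robot.grab_frame("side")
T=robot.get_calibration("top");S=robot.get_calibration("side")
for q in(.04,.07,.08):
    h=toW([[-.045,-.04+q,.134]],*ex);print(q,proj(T,h),proj(S,h))
cv2.imwrite("pics/t3.png",np.hstack([cv2.resize(b[150:300,280:430],(400,400)),cv2.resize(a[130:270,290:430],(400,400))]))
cv2.imwrite("pics/w3.png",robot.grab_frame("wrist"))
E
```

```text
12.8917 [0.54629623 0.2028331  0.24990954] [ 0.6044482   0.17930722 -0.19478283]
0.04 [[366.79300372 260.70650197]] [[392.11978967 178.29805394]]
0.07 [[354.25672658 264.89418607]] [[388.11512364 185.14174926]]
0.08 [[350.06990312 266.28983981]] [[386.72787427 187.51022507]]
```

View pics/t3.png

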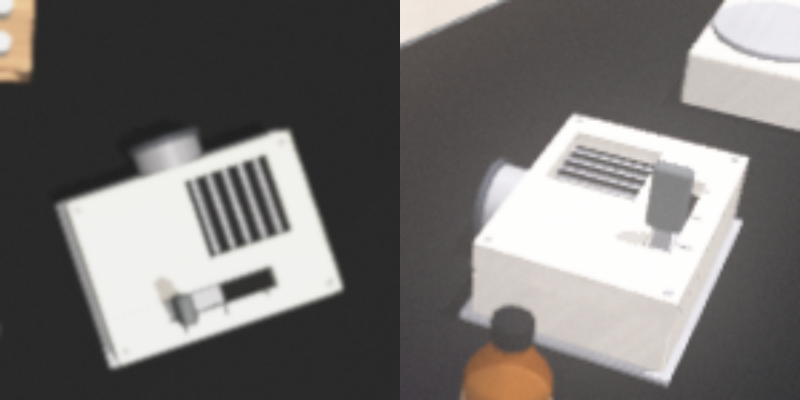

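View pics/w3.png

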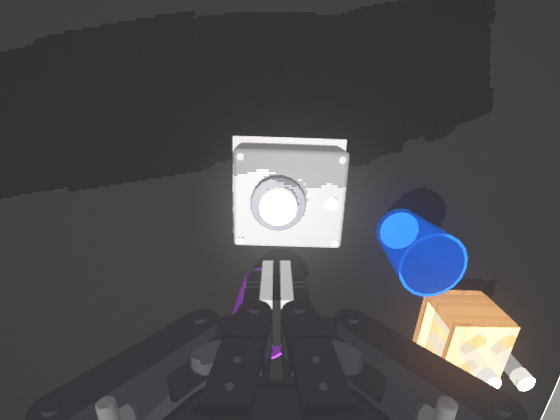

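Lever: the handle top is at about top (349,266), against a predicted (350,266) for 0.080 m, and the side view agrees. It is fully open. Next I'll check the button in the wrist view, where it is at (278,207), then press.

```bash
python3 - <<'E'
from plant import robot
from h import *
W=robot.get_calibration("wrist")
for z in(.06,.0695):print(proj(W,[.5460,.2036,z]))
x,y=.546,.2036
robot.line_to([x,y,.16],vel=.12,guard=10)
s=robot.observe();f0=np.array(s["ft_force"]);print(s["time"],s["tool_pos"],f0)
g=robot.line_to([x,y,.126],vel=.02,guard=14)
s=robot.observe();print(g,s["time"],s["tool_pos"],np.array(s["ft_force"])-f0)
b=robot.grab_frame("side");cv2.imwrite("pics/s4.png",cv2.resize(b[230:370,140:300],None,fx=4,fy=4))
E
```

```text
[[274.66938852 204.26667071]]
[[274.61783348 207.651279  ]]
13.9417 [0.54643984 0.20367073 0.16087643] [-0.36766648 -0.23019008  0.21172226]
True 15.025 [0.54598896 0.2036006  0.1386498 ] [-1.95254907 -0.47974048  6.69305478]
```

View pics/s4.png

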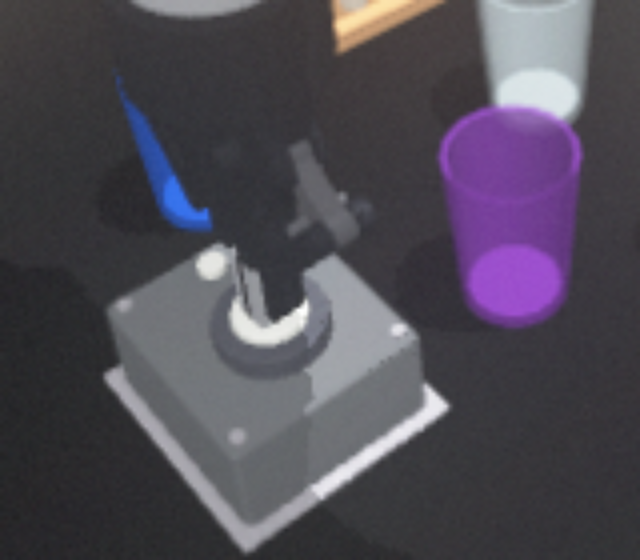

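Stopped by the guard, with about 6.7 N held. I'll press slightly further to confirm that the button has bottomed.

```bash
python3 - <<'E'
from plant import robot
from h import *
for z in(.1380,.1372,.1364,.1356):
    g=robot.line_to([.546,.2036,z],vel=.01,guard=25);robot.pause(.15)
    s=robot.observe();f=s["ft_force"][2];print(z,g,round(s["time"],2),s["tool_pos"][2],round(f,1))
    if f>18 or g:break
robot.pause(.2)
b=robot.grab_frame("side");cv2.imwrite("pics/s5.png",cv2.resize(b[230:370,140:300],None,fx=4,fy=4))
robot.line_to([.546,.2036,.25],vel=.12)
s=robot.observe();print(s["time"],s["ft_force"])
a=robot.grab_frame("side");b=robot.grab_frame("top");w=robot.grab_frame("wrist")
cv2.imwrite("pics/s6.png",a);cv2.imwrite("pics/t6.png",b);cv2.imwrite("pics/w6.png",w)
E
```

```text
0.138 False 15.47 0.13859586648930722 7.6
0.1372 False 15.88 0.1385324274553531 13.7
0.1364 False 16.27 0.13841891065542086 18.5
17.625 [-0.33595352 -0.37737795 -0.4746749 ]
```

View pics/s5.png

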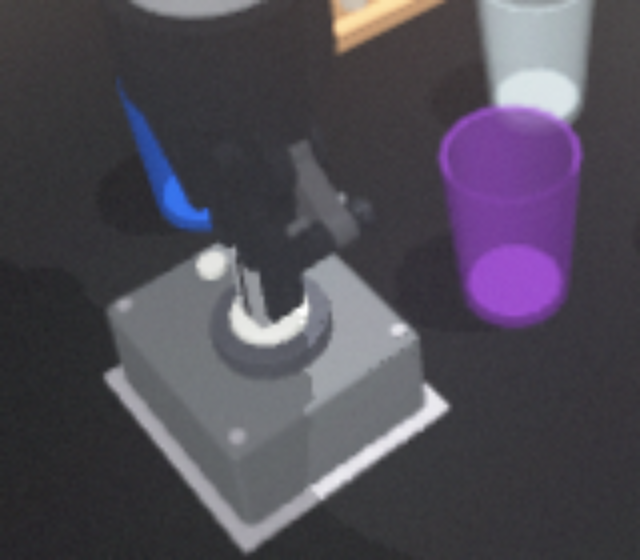

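View pics/s6.png

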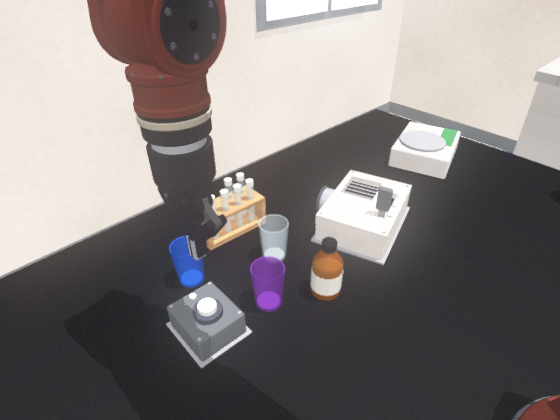

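View pics/t6.png

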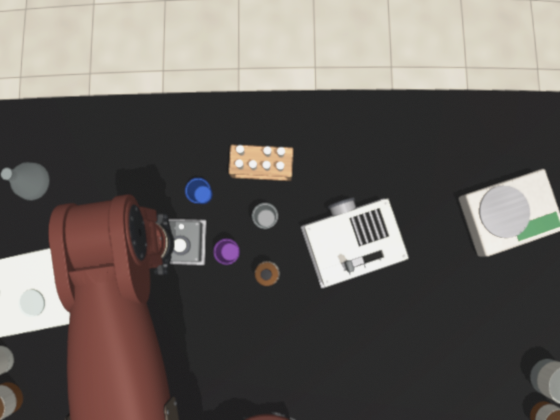

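Everything is in place, but the depth of the press is unverified: the hard stop is clear, the travel is not. I'll press again in 1 mm steps and log the force against height.

```bash
python3 - <<'E'
from plant import robot
from h import *
robot.line_to([.546,.2036,.152],vel=.12,guard=10)
for z in np.arange(.150,.1365,-.001):
    g=robot.line_to([.546,.2036,z],vel=.01,guard=25);robot.pause(.1)
    s=robot.observe();f=s["ft_force"];print(round(z,4),g,round(s["time"],2),round(s["tool_pos"][2],4),np.round(f,1))
    if f[2]>14 or g:break
robot.line_to([.546,.2036,.25],vel=.12)
E
```

```text
0.15 False 19.19 0.1501 [-0.1 -0.2 -0.5]
0.149 False 19.54 0.1489 [-0.2  0.9 -0.4]
0.148 False 19.89 0.148 [ 0.9  0.  -0. ]
0.147 False 20.24 0.147 [-0.2 -0.7 -0.1]
0.146 False 20.59 0.1459 [-0.1 -0.1 -0.2]
0.145 False 20.94 0.145 [0.4 1.3 0.5]
0.144 False 21.29 0.1442 [-0.5  0.5  1.6]
0.143 False 21.64 0.1431 [-1.   0.2  1.6]
0.142 False 21.99 0.1421 [ 0.4 -0.5  3.1]
0.141 False 22.34 0.1411 [-0.4  1.   3.5]
0.14 False 22.69 0.1401 [ 1.3 -0.   4.7]
0.139 False 23.04 0.1391 [1.2 0.3 4.9]
0.138 False 23.39 0.1386 [-1.   0.6  8.6]
0.137 False 23.74 0.1385 [-5.1 -1.4 16.4]
```

The force rises from 0 at 0.1445 to 5 N at 0.1388 and then meets a hard stop, so the full 6 mm was travelled. One last look before handing in.

```bash
python3 - <<'E'
from plant import robot
from h import *
robot.pause(.3);a=robot.grab_frame("side");b=robot.grab_frame("top")
a0=cv2.imread("pics/side0.png")
cv2.imwrite("pics/f.png",np.hstack([cv2.resize(a0[150:370,150:290],(380,597)),cv2.resize(a[150:370,150:290],(380,597))]))
cv2.imwrite("pics/ft.png",b)
E
```

```text
(no output)
```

View pics/f.png

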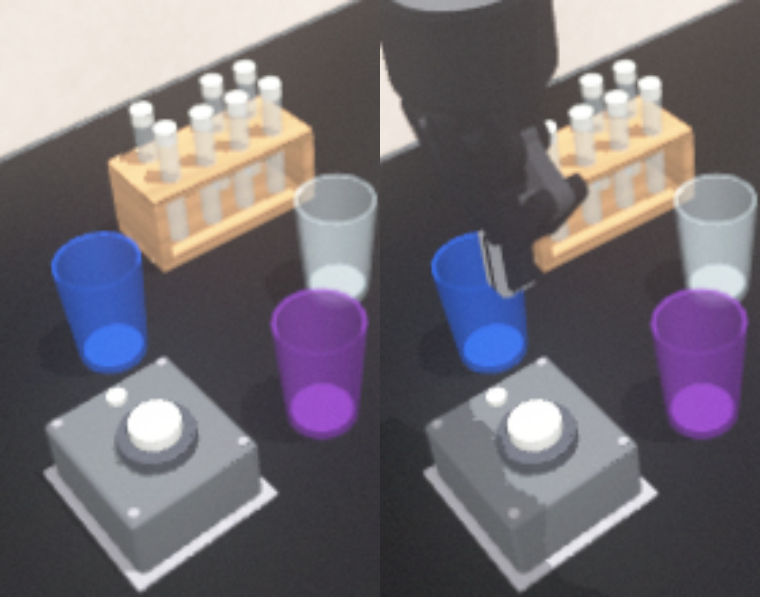

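View pics/ft.png

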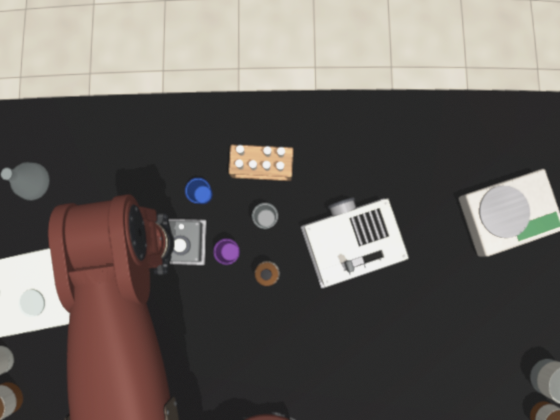

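The button (about (533,425) in the right half of the side crop) stands as high as before, the lever is open at top (349,266), and nothing has moved. Handing in.

```bash
python3 -c "
from plant import robot
robot.job_done();print(robot.observe()['time'])"
```

```text
the job is handed in; nothing more can be done
the job is handed in; nothing more can be done
```

The bench extraction is on: I pushed the lever with shut fingertips past the half-open click to its second stop, then pressed the fan button fully down and let it come up. The job is handed in; no verdict was given.

- **Lever:** after the fingers withdrew, the handle stood at pixel (349,266) in the top view, against a predicted (350,266) for 0.080 m. The window bars are uncovered. The 30 N force guard never tripped, and the readings after each step of the push were at most about 5 N.
- **Button:** I pressed it twice. The first press stopped the arm firmly, but the height from the cameras suggested only about 3.7 mm of travel. I pressed again in 1 mm steps: the force rose from 0 to 5 N over about 6 mm and then met a hard stop at the same height, so both presses were full. The camera height was about 2 mm too low.
- **End state:** in the last pictures the button is up, and the bottle, beaker and rack are where they started. The tool is clear of everything. The last time I read before handing in was about 24 s, well under the 50 s limit.

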